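# Hold the fired head over the torso's neck

## Task

First push the sliding carriage with the headless terracotta torso along its slide, away from its push board, until the spring catch snaps in. Then pick up the fired terracotta head, carry it over the things on the table and hold it upright about one centimetre above the torso's neck stump, centred on it and with the face turned the same way as the chest, so that the fit can be judged: finish while still holding it there, motionless. The head must never touch the torso or its carriage, and all the other things stay where they stand.

Things in the scene. Friction and masses are not known exactly. Their poses are not given: they have to be found in the camera images.
- head: fired terracotta head, upright, 98 mm tall, 0.35 kg: skull 70 mm deep (x), 56 mm wide (y), from 24 to 82 mm height, domed crown, on a round neck 48 mm across, 26 mm tall. Origin: centre of the neck's flat underside; x points out of the face, y to its left, z up. The flat cheeks, 56 mm apart along y, are gripped from above about 60 mm over the origin
- nose (a point): tip of the head's nose, 45 mm in front of the head's axis and 50 mm above its underside
- carriage: plywood carriage with a headless seated terracotta torso fixed on it: deck 151 x 100 mm, 34 mm above the table, slab 78 x 84 mm, chest 46 mm deep, 94 mm wide over the shoulders, neck stump on top. Origin: underside of the carriage, on the neck's axis, 17 mm above the table. x points out of the chest; the carriage is pushed along that same +x, from behind the torso's back; z up
- neck (a point): centre of the flat round top of the torso's neck stump, 48 mm across, 135 mm above the carriage's origin, 152 mm above the table; axes as the carriage's
- push_face (a point): on the carriage's upright wooden push board behind the torso's back: middle of the face that looks away from the torso, 100 mm above the table. The board is 12 mm thick, 56 mm wide, its top 112 mm above the table; carriage deck at 34 mm. A gap of 37 mm parts the board from the torso's back. Axes as the carriage's: push along +x
- home (a point): fixed point on the jig where the carriage's origin lies when fully home at the hard end stop; x along the slide. The carriage starts 50 to 80 mm short of it. It drags with about 1 N; 24 to 13 mm before home a sprung roller at the jig's side resists a ridge on the carriage (about 6 to 10 N), then snaps home behind it: engaged within 3 mm of home. Pressing on against the stop does no harm
- foot: a fired terracotta foot study, 110 x 40 mm, 58 mm tall; bystander. Origin at the centre of its underside
- pot: a small open terracotta bowl, 76 mm across, 50 mm tall; bystander. Origin at the centre of its underside
- bottle: a glass bottle, 64 mm across, 150 mm tall; bystander and obstacle. Origin at the centre of its underside
- coffee: a paper coffee cup with a lid, 79 mm across, 112 mm tall; bystander and obstacle. Origin at the centre of its underside
- toolcup: a plastic cup of wooden modelling tools, cup 72 mm across and 90 mm tall, tools reach 145 mm height; bystander and obstacle. Origin at the centre of its underside
- apple: an apple, 74 mm across, 66 mm tall; bystander. Origin at the centre of its underside
- spray: a spray can, 65 mm across, 190 mm tall; bystander. Origin at the centre of its underside
Mind the look-alikes: they are no part of the job. Leave any blue or yellow look-alike of the head alone.

How it is judged:
By the outcome, as a careful person would: the job done as asked, in the order asked, and still so for the second after the job is handed in, while the arm keeps its last pose, push and grip.
It also fails if it takes over 64 s, if anything falls off the work surface, if the arm or the gripper's body presses on something with over 40 N, if the wrist force passes 120 N, or if a joint passes its speed limit or range.

## Robot

A 7-joint arm with a two-finger parallel gripper is mounted at the origin on the work surface. World frame = base frame: x ahead of the robot, y to its left, z up, the work surface at z = 0. Lengths are in m, angles in degrees, forces in N, time in s.
With the tool pointing down it reaches from about 0.425 to 0.875 m from the base axis. Payload 8.4 kg.
Tool frame: the origin (TCP) lies on the centre line of the jaws, within the pads' length; the fingertips stand 17 mm ahead of it and the grasp point (between the pads) lies 2 mm behind it; z points along the fingers, y is the line along which they close (so a half turn about z gives the same grasp; the last joint's range is limited). The gripper opens to 87 mm and grips with 3 to 60 N. Pads are 19 mm wide; open, the fingers measure 117 mm over their backs; the gripper's body (75 mm by 190 mm) begins 51 mm behind the grasp point.
Start: joints at [62.67, 19.091, 2.286, 83.961, -0.768, 76.965, -3.352], TCP at [0.24, -0.604, 0.2] pointing down, gripper open.
Joint ranges: [-147.57, 147.57], [-21.85, 119.76], [-74.77, 79.35], [14.55, 137.4], [-85.83, 265.84], [4.83, 119.75], [-152.11, 152.11]. Speed limits (degrees/s): [127.2, 127.2, 159.86, 159.86, 180, 180, 180].

## Interface

Orientations are given as a 3x3 rotation matrix whose columns are the frame's x, y, z axes.
In Python, from cell import get_obs, capture, finish_job, look_for, cut_out, place_of gives the robot as it stands. The module is installed in compiled form; this text tells all that it offers.
- The arm moves only by the tool servo_tool, never from a script. Its argument "steps" is a list that holds one entry, the list of rows, each a list of 4 numbers: the shift along the tool's x, y, z in mm, then the turn about the tool's z in degrees. In form: [[[x, y, z, yaw], ...]]. A call has 1 to 20 rows; each row shifts and turns the commanded pose from where the row before left it, along the tool's axes as they then stand; what a row does not reach is not made up. A row lasts 1/8 s, in which the tool goes at most 62.5 mm and 10.7 degrees, less where a joint would pass 70% of its speed; a pose out of reach is approached as far as the arm can. A call with a gripper value outside its range is refused whole. "grip" is the finger opening in mm, from 0 to 87, set as the call begins (left out, the last holds). The fingers move at their own pace and stop on an object; "newtons" is the grip in N (left out, the last holds). Time passes only in rows, so rows that do not move let the fingers close. It gives the time, the measured TCP pose, the force, the opening and the grip force at its end, in the units of the state.
- get_obs(): the state, without advancing time (a new reading comes with each control period).
- capture(name): name is "scene" or "side" or "wrist"; returns a dict with "image" (384x512x3 uint8, red, green, blue), "range_z" (384x512 float32, m along the optical axis (not along the pixel's ray), 0 where there is no reading), "mtx" (3x3 intrinsics, pixels), "k1" (the pictures are not rectified: a ray, as slopes to the right and down, at radius r is drawn at 1 + k1 r^2 times it, then the intrinsics apply), "view" (4x4, takes a point from world to camera coordinates); the wrist camera has in their place "tool_from_camera" (4x4, takes a point from camera to tool coordinates, whose origin is the TCP and whose axes are the flange's). Camera axes: x right, y down, z forward; pixel columns grow to the right and rows downward; lengths in m; the calibration is good to about 2 mm. A picture is of the moment at which its call begins: read the wrist's pose just before it.
- finish_job(): hands the job in; it is judged then, once.
Trained networks look in the newest picture that a camera, given by its name, has taken for a name from the list of things; names that differ only in an ending like _2 or _b are one class to them, and where a whole thing is asked for, a point or a joint stands for the part that bears it (a point fixed in the world has none). Each returns a list of dicts, best first, with "confidence" (0 to 1); they miss things now and then, are a little off and sometimes report something else, mostly with a low value. They report only what shows in the picture. A call takes as long as a camera call. They do not tell look-alikes from the thing itself.
- look_for(camera, target): "bbox" ([centre column, centre row, width, height] in pixels, round what is visible of it).
- cut_out(camera, target): "pixels" (384x512 bool, what is visible of it) and "bbox" ([centre column, centre row, width, height] in pixels, round what is visible of it).
- place_of(camera, target): "centre" ([row, column] in pixels: a listed point, or the origin of a listed thing).
The state is a dict: "t": time; "joint_positions": joint angles; "qd": joint speeds; "effort": joint torques, N m; "eef_pos": TCP position; "tcp_rot": TCP orientation; "force": force on the tool from outside, world axes, zero at the start; "torque": the same for the moment, N m; "finger_gap": finger opening in m; "grasp_force": force on a finger pad.
Only numpy, scipy, OpenCV 4.12 (cv2) and the standard library are available. Lean on these libraries where they do the work, as an engineer would, in place of code of your own. Each camera call takes 0.05 s, during which the arm holds its last target. There are 200 camera calls.

## Working session

There is one attempt and no reset: what is moved stays moved. The work goes in short steps, Python scripts to look and compute and a tool call to move; the robot and the scene stay as the last step left them, time stands still between calls to the robot, and variables do not carry over. Pictures are saved under pics/ and viewed, at most 10 in all, crops included, and the job is handed in when it is done.

Besides the shell and the picture viewer there is one more tool, called after ">>>" as name(argument=value, ...) on one line, values as JSON. servo_tool: Moves the arm, as the interface text tells. Its arguments: {"type":"object","properties":{"steps":{"type":"array"},"grip":{"type":"number"},"newtons":{"type":"number"}},"required":["steps"]}

```bash
mkdir -p pics; cat > h.py <<'E'
import numpy as np, cv2
from cell import *
def pt(c,u,v,z=None,d=None,T=None):
    """pixel->world; z: intersect plane height; d: depth"""
    K=c['mtx'];a=np.array([(u-K[0,2])/K[0,0],(v-K[1,2])/K[1,1]]);b=a.copy()
    for _ in range(20): b=a/(1+c['k1']*(b@b))
    r=np.array([b[0],b[1],1.])
    W=T if T is not None else np.linalg.inv(c['view'])
    R,o=W[:3,:3],W[:3,3]
    if d is not None: return R@(r*d)+o
    w=R@r
    return o,w/np.linalg.norm(w)
def tri(A,B):
    (o1,d1),(o2,d2)=A,B
    s=np.linalg.lstsq(np.c_[d1,-d2],o2-o1,rcond=None)[0]
    p,q=o1+s[0]*d1,o2+s[1]*d2
    return (p+q)/2,np.linalg.norm(p-q)
def cloud(c,m,T=None):
    z=c['range_z'];m=m&(z>0);v,u=np.nonzero(m)
    K=c['mtx'];a=np.c_[(u-K[0,2])/K[0,0],(v-K[1,2])/K[1,1]];b=a.copy()
    for _ in range(20): b=a/(1+c['k1']*(b**2).sum(1))[:,None]
    P=np.c_[b,np.ones(len(b))]*z[m][:,None]
    W=T if T is not None else np.linalg.inv(c['view'])
    return P@W[:3,:3].T+W[:3,3]
E
cat > a.py <<'E'
from h import *
np.set_printoptions(precision=4,suppress=True)
o=get_obs();print(o['t'],o['eef_pos'],o['tcp_rot'].tolist() if hasattr(o['tcp_rot'],'tolist') else o['tcp_rot'],o['finger_gap'])
C={}
for n in('scene','side'):
    C[n]=capture(n); cv2.imwrite(f'pics/{n}0.png',C[n]['image'][:,:,::-1])
    print(n,np.linalg.inv(C[n]['view'])[:3,3])
    for t in('head','carriage','foot','pot','bottle','coffee','toolcup','apple','spray'):
        for r in cut_out(n,t)[:3]:
            if r['confidence']<.3: continue
            P=cloud(C[n],r['pixels']); print(n,t,round(r['confidence'],2),np.round(r['bbox']),len(P),np.percentile(P,[2,50,98],axis=0).round(3).tolist() if len(P) else '')
R={}
for t in('head','nose','neck','carriage','push_face','home'):
    for n in C:
        R[n,t]=[r for r in place_of(n,t) if r['confidence']>.25][:3]
        for r in R[n,t]: print(n,t,round(r['confidence'],2),np.round(r['centre'],1))
    for a in R['scene',t]:
        for b in R['side',t]:
            print(t,*tri(pt(C['scene'],a['centre'][1],a['centre'][0]),pt(C['side'],b['centre'][1],b['centre'][0])))
cv2.imwrite('pics/both0.png',cv2.resize(np.hstack([C['scene']['image'],C['side']['image']])[:,:,::-1],(800,300)))
E
python3 a.py
```

```text
0.0 [ 0.2396 -0.6037  0.1986] [[0.9294854109160327, 0.36885817838654505, -0.0007177266984537919], [0.3688588615199356, -0.9294841707540876, 0.0015220367285643437], [-0.00010569991000474295, -0.0016794507869531579, -0.9999985841352892]] 0.08689496996657008
scene [ 1.0142 -0.7416  0.6964]
scene head 0.9 [357. 189.  23.  27.] 546 [[0.683, 0.132, 0.001], [0.727, 0.151, 0.066], [0.755, 0.274, 0.099]]
scene head 0.81 [281. 133.  18.  15.] 214 [[0.287, 0.328, 0.038], [0.328, 0.342, 0.075], [0.354, 0.367, 0.1]]
scene head 0.7 [250. 159.  20.  15.] 296 [[0.249, 0.092, 0.003], [0.331, 0.115, 0.076], [0.362, 0.159, 0.1]]
scene carriage 0.71 [225. 248.  68.  65.] 2613 [[0.481, -0.321, 0.021], [0.57, -0.286, 0.064], [0.62, -0.222, 0.153]]
scene foot 0.73 [286. 176.  28.  26.] 300 [[0.411, 0.007, 0.009], [0.452, 0.146, 0.033], [0.545, 0.17, 0.129]]
scene pot 0.81 [327. 158.  18.  19.] 272 [[0.48, 0.286, 0.003], [0.535, 0.329, 0.04], [0.571, 0.439, 0.054]]
scene pot 0.54 [283. 197.  28.  37.] 718 [[0.521, -0.041, 0.004], [0.563, -0.023, 0.072], [0.586, 0.02, 0.133]]
scene bottle 0.97 [324. 205.  22
[... 3294 characters left out ...]

side neck 0.98 [143.7 286.5]
neck [ 0.5499 -0.2637  0.1537] 0.012155149603819162
scene carriage 0.75 [257.6 231.1]
side carriage 0.55 [169.6 280.8]
carriage [ 0.562  -0.2727  0.0298] 0.002729544363525977
scene push_face 0.75 [225.8 206.6]
side push_face 0.7 [172.  280.8]
side push_face 0.62 [160.  303.5]
side push_face 0.57 [241.2 263.9]
push_face [ 0.5    -0.2383  0.0836] 0.07294465721787566
push_face [ 0.4854 -0.2774  0.1079] 0.007179322247303894
push_face [ 0.4082 -0.0968 -0.0591] 0.16311643242341145
scene home 0.95 [263.4 255.4]
side home 0.71 [160.  303.7]
side home 0.64 [165.2 259.7]
home [ 0.5727 -0.3004  0.0473] 0.14235390095696576
home [ 0.6311 -0.2507  0.0293] 0.012371492014369665
```

```bash
python3 -c "
import cv2,numpy as np
a=cv2.imread('pics/scene0.png')[100:320,90:400];b=cv2.imread('pics/side0.png')[100:384,80:400]
cv2.imwrite('pics/s1.png',cv2.resize(a,None,fx=2.55,fy=2.55,interpolation=3));cv2.imwrite('pics/s2.png',cv2.resize(b,None,fx=2.1,fy=2.1,interpolation=3))"
```

```text
(no output)
```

View pics/s1.png

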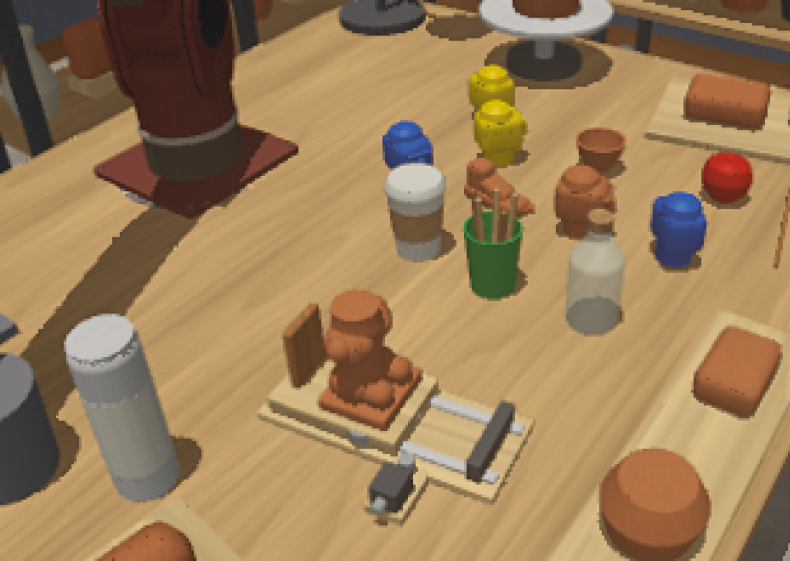

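View pics/s2.png

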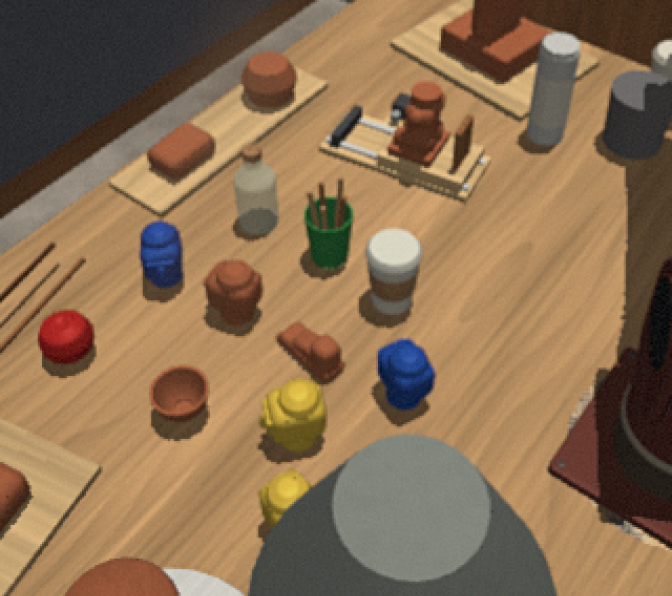

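The scene picture shows the terracotta head at about full-frame (319,178), partly behind the bottle. In the side picture it is at (192,238). The blue and yellow heads are look-alikes. The carriage's board faces robot-side −x, and the stop lies towards +x. I'll fit the carriage direction, then move to look from the wrist camera.

```bash
cat > b.py <<'E'
from h import *
np.set_printoptions(precision=4,suppress=True)
A=[]
for n in('scene','side'):
    c=capture(n); P=cloud(c,np.ones((384,512),bool)); A.append(P)
for P,n in zip(A,('scene','side')):
    box=(P[:,0]>.42)&(P[:,0]<.72)&(P[:,1]>-.38)&(P[:,1]<-.15)
    for lo,hi,nm in((.030,.038,'deck'),(.08,.125,'board/chest'),(.148,.157,'neck')):
        Q=P[box&(P[:,2]>lo)&(P[:,2]<hi)][:,:2]
        if nm!='deck': Q=Q if nm=='neck' else Q[Q[:,0]<.51]
        if len(Q)>8:
            r=cv2.minAreaRect(Q.astype(np.float32)); print(n,nm,len(Q),np.array(r[0]),np.array(r[1]),r[2],Q.mean(0))
            v=np.linalg.svd(Q-Q.mean(0),full_matrices=False)[2][0]; print('  pca',np.degrees(np.arctan2(v[1],v[0])))
    b=(abs(P[:,0]-.585)<.07)&(abs(P[:,1]-.165)<.07)
    for lo,hi in((.03,.08),(.085,.105)):
        Q=P[b&(P[:,2]>lo)&(P[:,2]<hi)]
        if len(Q)>8: print(n,'head',lo,len(Q),Q.min(0),Q.max(0),Q.mean(0))
E
python3 b.py
```

```text
scene deck 748 [ 0.5934 -0.2928] [0.242  0.1704] 6.959234237670898 [ 0.5786 -0.2902]
  pca 8.284167690750252
scene board/chest 202 [ 0.4917 -0.2761] [0.0132 0.0569] 8.468977928161621 [ 0.4952 -0.2791]
  pca -83.01009939480045
scene neck 216 [ 0.5585 -0.2645] [0.0468 0.0465] 35.6663818359375 [ 0.5597 -0.2654]
  pca -60.30773024204793
scene head 0.03 258 [0.557  0.1241 0.0304] [0.635  0.1888 0.0799] [0.5992 0.1403 0.0615]
scene head 0.085 108 [0.5637 0.1329 0.0851] [0.6098 0.1793 0.0999] [0.5901 0.1501 0.0935]
side deck 352 [ 0.5876 -0.2932] [0.2414 0.1738] 4.805424690246582 [ 0.5423 -0.257 ]
  pca -176.98902098727862
side board/chest 98 [ 0.4897 -0.2744] [0.0133 0.0615] 8.882530212402344 [ 0.4868 -0.2705]
  pca 97.11287002426133
side neck 104 [ 0.558  -0.2665] [0.0451 0.0475] 16.724273681640625 [ 0.5566 -0.2647]
  pca 129.0075025466885
side head 0.03 313 [0.5498 0.1259 0.0308] [0.6292 0.1894 0.0799] [0.5737 0.1714 0.0614]
side head 0.085 202 [0.557  0.1356 0.0851] [0.6097 0.1809 0.1031] [0.5792 0.161  0.0946]
```

>>> servo_tool(steps=[[[0, 0, -50, 0], [0, 0, -50, 0], [0, 0, -50, 0], [40, -25, 0, 0], [40, -25, 0, 0], [40, -25, 0, 0], [40, -25, 0, 0], [40, -25, 0, 0], [40, -25, 0, 0], [40, -25, 0, 0], [40, -25, 0, 0], [0, 0, 0, 0], [0, 0, 0, 0]]], grip=0, newtons=20)

```text
t: 3.32
eef_pos: [0.4631, -0.3007, 0.3496]
tcp_rot: [[0.93, 0.369, -0.0], [0.369, -0.93, -0.0], [-0.0, 0.0, -1.0]]
force: [-0.2, -0.1, -0.9]
finger_gap: 0.0004
grasp_force: 0.0
```

```bash
cat > w.py <<'E'
from h import *
import sys
np.set_printoptions(precision=4,suppress=True)
def wrist(name=None):
    o=get_obs();c=capture('wrist')
    M=np.eye(4);M[:3,:3]=o['tcp_rot'];M[:3,3]=o['eef_pos']
    if name: cv2.imwrite(f'pics/{name}.png',c['image'][:,:,::-1])
    return o,c,M@c['tool_from_camera']
def points(c,T,ts,th=.3):
    for t,z in ts:
        for r in place_of('wrist',t)[:3]:
            if r['confidence']<th: continue
            v,u=r['centre'];o,d=pt(c,u,v,T=T);print(t,round(r['confidence'],2),[round(float(u)),round(float(v))],(o+d*(z-o[2])/d[2])[:2])
E
cat > c1.py <<'E'
from w import *
o,c,T=wrist('w1');print(T[:3,3],T[:3,2])
points(c,T,(('neck',.152),('push_face',.1),('home',.017),('carriage',.017)))
P=cloud(c,np.ones((384,512),bool),T)
for lo,hi,nm in((.105,.118,'boardtop'),(.148,.157,'neck'),(.03,.038,'deck')):
    Q=P[(P[:,2]>lo)&(P[:,2]<hi)&(P[:,0]>.43)&(P[:,0]<.68)&(P[:,1]>-.36)&(P[:,1]<-.19)][:,:2]
    if nm=='boardtop':Q=Q[Q[:,0]<.51]
    if len(Q)>8:
        r=cv2.minAreaRect(Q.astype(np.float32));print(nm,len(Q),np.array(r[0]),np.array(r[1]),r[2],Q.mean(0))
E
python3 c1.py
```

```text
[ 0.5315 -0.274   0.5345] [-0.2495 -0.0989 -0.9633]
neck 0.64 [253, 95] [ 0.556  -0.2665]
neck 0.51 [117, 51] [ 0.5429 -0.0864]
push_face 0.58 [242, 148] [ 0.4802 -0.2782]
home 0.87 [264, 53] [ 0.6348 -0.2555]
carriage 0.73 [253, 98] [ 0.5601 -0.2662]
carriage 0.57 [316, 198] [ 0.4328 -0.4479]
boardtop 295 [ 0.4914 -0.2754] [0.0121 0.0555] 9.353683471679688 [ 0.4918 -0.2753]
neck 1124 [ 0.5581 -0.2645] [0.0461 0.0469] 21.703405380249023 [ 0.5583 -0.2647]
deck 2341 [ 0.5656 -0.2936] [0.1846 0.1602] 9.482414245605469 [ 0.5382 -0.2727]
```

View pics/w1.png

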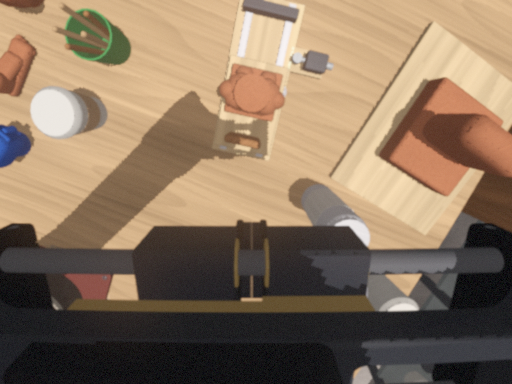

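The board shows at (242,142), the neck at (253,92) and the stop at (270,10). The slide is at about 8.5° and roughly 77 mm remain to home. Next I'll lower the closed fingers behind the board.

>>> servo_tool(steps=[[[-10, -10, 0, 6.5], [-14, -8, 0, 6.6], [0, 0, 40, 0], [0, 0, 40, 0], [0, 0, 40, 0], [0, 0, 40, 0], [0, 0, 40, 0], [0, 0, 30, 0], [0, 0, 18, 0], [0, 0, 0, 0], [0, 0, 0, 0]]])

```text
t: 4.95
eef_pos: [0.4355, -0.2911, 0.1028]
tcp_rot: [[0.989, 0.148, 0.001], [0.148, -0.989, -0.001], [0.001, 0.001, -1.0]]
force: [-0.2, 0.3, 0.4]
finger_gap: 0.0002
grasp_force: 0.0
```

>>> servo_tool(steps=[[[10, -7, 0, 0], [12, 0, 0, 0], [8, 0, 0, 0], [5, 0, 0, 0], [5, 0, 0, 0], [5, 0, 0, 0], [5, 0, 0, 0], [5, 0, 0, 0], [5, 0, 0, 0], [5, 0, 0, 0], [5, 0, 0, 0], [5, 0, 0, 0], [5, 0, 0, 0]]])

```text
t: 6.58
eef_pos: [0.5132, -0.2717, 0.1016]
tcp_rot: [[0.989, 0.149, 0.0], [0.149, -0.989, 0.0], [0.0, -0.0, -1.0]]
force: [-0.4, -0.6, -0.1]
finger_gap: 0.0004
grasp_force: 0.0
```

>>> servo_tool(steps=[[[5, 0, 0, 0], [5, 0, 0, 0], [5, 0, 0, 0], [4, 0, 0, 0], [4, 0, 0, 0], [4, 0, 0, 0], [3, 0, 0, 0], [3, 0, 0, 0], [3, 0, 0, 0], [0, 0, 0, 0]]])

```text
t: 7.82
eef_pos: [0.5489, -0.2663, 0.1016]
tcp_rot: [[0.989, 0.149, 0.001], [0.149, -0.989, -0.0], [0.001, 0.0, -1.0]]
force: [0.5, -0.4, -0.4]
finger_gap: 0.0003
grasp_force: 0.0
```

```bash
cat > c2.py <<'E'
from w import *
for n in('scene','side','wrist'):
    if n=='wrist': o,c,T=wrist()
    else: c=capture(n);T=np.linalg.inv(c['view'])
    P=cloud(c,np.ones((384,512),bool),T)
    Q=P[(P[:,2]>.148)&(P[:,2]<.157)&(P[:,0]>.45)&(P[:,0]<.7)&(P[:,1]>-.32)&(P[:,1]<-.19)][:,:2]
    if n=='side': Q=Q[Q[:,0]>.58]
    if len(Q)>8:
        r=cv2.minAreaRect(Q.astype(np.float32));print(n,len(Q),np.array(r[0]),np.array(r[1]),Q.mean(0))
    if n=='scene': cv2.imwrite('pics/s3.png',cv2.resize(c['image'][190:330,150:330,::-1],None,fx=4,fy=4))
E
python3 c2.py
```

```text
scene 255 [ 0.5797 -0.2663] [0.0636 0.0496] [ 0.5835 -0.2618]
wrist 6976 [ 0.5849 -0.2601] [0.0476 0.0478] [ 0.5855 -0.2601]
```

View pics/s3.png

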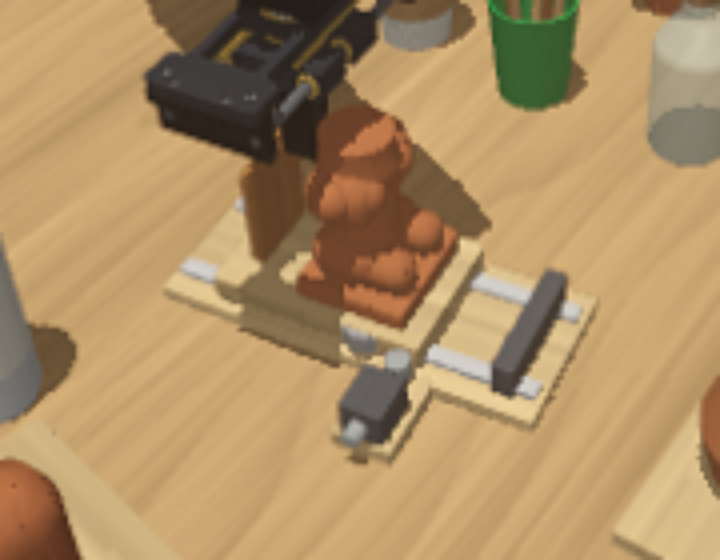

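The neck has moved only 27 mm, to x≈0.585, although the tool should have pushed further. I'll look at where the fingers are relative to the board.

```bash
cat > c3.py <<'E'
from w import *
c=capture('side');a=c['image'][110:210,230:360,::-1]
o,cw,T=wrist('w2');b=cw['image'][:,:,::-1]
cv2.imwrite('pics/x.png',np.hstack([cv2.resize(a,(500,384),interpolation=3),b[:, 106:406]]))
P=cloud(c,np.ones((384,512),bool))
P=P[(P[:,0]>.4)&(P[:,0]<.68)&(P[:,1]>-.33)&(P[:,1]<-.2)]
for n,P in(('side',P),('wrist',cloud(cw,np.ones((384,512),bool),T))):
  for lo,hi in((.03,.038),(.05,.08),(.08,.1),(.1,.12)):
    Q=P[(P[:,2]>lo)&(P[:,2]<hi)]; 
    if len(Q)>5:print(n,lo,len(Q),np.percentile(Q,[2,25,50,75,98],axis=0)[:,:2].round(3).tolist())
print(get_obs()['joint_positions'],get_obs()['force'])
E
python3 c3.py
```

```text
side 0.03 298 [[0.491, -0.319], [0.507, -0.27], [0.534, -0.24], [0.559, -0.222], [0.639, -0.207]]
side 0.05 318 [[0.51, -0.297], [0.557, -0.259], [0.568, -0.235], [0.598, -0.229], [0.623, -0.218]]
side 0.08 109 [[0.509, -0.291], [0.516, -0.258], [0.566, -0.247], [0.577, -0.241], [0.599, -0.232]]
side 0.1 98 [[0.509, -0.296], [0.513, -0.271], [0.518, -0.257], [0.561, -0.244], [0.594, -0.223]]
wrist 0.03 5970 [[0.457, -0.521], [0.618, -0.3], [0.64, -0.258], [0.69, -0.224], [0.707, -0.035]]
wrist 0.05 2185 [[0.462, -0.438], [0.612, -0.273], [0.617, -0.256], [0.622, -0.238], [0.631, -0.219]]
wrist 0.08 148 [[0.41, -0.428], [0.418, -0.425], [0.423, -0.423], [0.428, -0.423], [0.434, -0.422]]
wrist 0.1 536 [[0.423, -0.43], [0.436, -0.426], [0.442, -0.424], [0.448, -0.422], [0.611, -0.244]]
[ 32.7023  19.1039 -13.3953  96.0543   4.7855  65.3877 -63.4386] [ 1.4167 -0.2462  1.0469]
```

View pics/x.png

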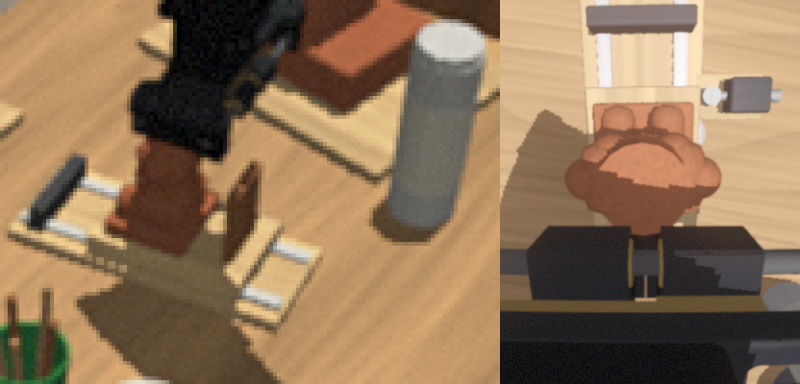

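```bash
cat > c4.py <<'E'
from w import *
full=np.ones((384,512),bool)
for n in('scene','side'):
    c=capture(n);P=cloud(c,full);I=c['image'][c['range_z']>0].astype(int)
    b=(P[:,0]>.45)&(P[:,0]<.64)&(P[:,1]>-.36)&(P[:,1]<-.18)&(P[:,2]>.05)&(P[:,2]<.22)
    sat=I.max(1)-I.min(1)
    k=b&(sat<22)&(I.max(1)<90)
    Q=P[k];print(n,len(Q),'lowest dark z',np.sort(Q[:,2])[:10])
    for lo in np.arange(.06,.2,.01):
        s=Q[(Q[:,2]>lo)&(Q[:,2]<=lo+.01)]
        if len(s)>2: print(' ',round(lo,2),len(s),np.percentile(s,[5,95],axis=0)[:,:2].round(3).tolist())
c=capture('side');r=np.s_[130:180,262:322]
cv2.imwrite('pics/y.png',np.hstack([cv2.resize(c['image'][r][:,:,::-1],(400,333),interpolation=0),cv2.resize(capture('scene')['image'][210:260,195:255,::-1],(400,333),interpolation=0)]))
E
python3 c4.py
```

```text
scene 588 lowest dark z [0.1292 0.1293 0.1308 0.1316 0.132  0.1321 0.1321 0.1322 0.1328 0.1337]
  0.13 23 [[0.542, -0.276], [0.562, -0.272]]
  0.14 24 [[0.542, -0.277], [0.56, -0.269]]
  0.15 25 [[0.549, -0.278], [0.56, -0.26]]
  0.16 22 [[0.551, -0.279], [0.562, -0.26]]
  0.17 8 [[0.547, -0.282], [0.563, -0.272]]
  0.19 12 [[0.548, -0.349], [0.587, -0.182]]
  0.2 185 [[0.536, -0.356], [0.596, -0.184]]
side 209 lowest dark z [0.1303 0.1307 0.1308 0.1319 0.1361 0.1364 0.138  0.1408 0.141  0.1436]
  0.13 7 [[0.537, -0.265], [0.56, -0.257]]
  0.14 5 [[0.537, -0.266], [0.539, -0.26]]
  0.15 3 [[0.537, -0.264], [0.539, -0.262]]
  0.16 5 [[0.536, -0.27], [0.539, -0.257]]
  0.19 16 [[0.505, -0.354], [0.557, -0.181]]
  0.2 59 [[0.501, -0.352], [0.552, -0.181]]
```

View pics/y.png

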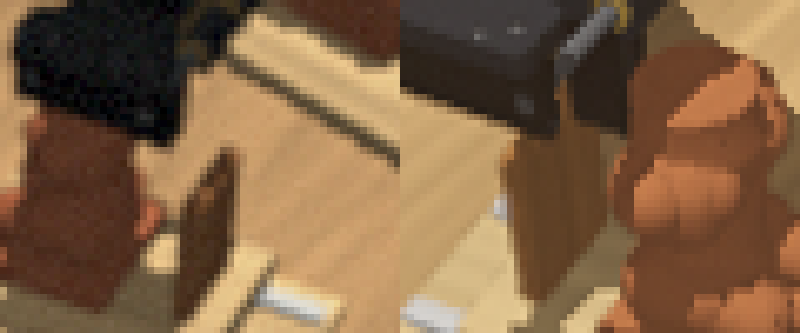

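```bash
cat > c5.py <<'E'
from w import *
o,c,T=wrist()
print(o['eef_pos'],c['tool_from_camera'].round(3).tolist())
z=c['range_z'];M=(z>0)
P=cloud(c,M,c['tool_from_camera']);v,u=np.nonzero(M)
k=(abs(P[:,1])<.02)&(abs(P[:,0])<.03)&(z[M]<.23)
Q=P[k];print(len(Q),np.percentile(Q,[0,5,50,95,100],axis=0))
for r in range(215,310,8):
    print(r,[(q,c['range_z'][r,q].round(3)) for q in (235,246,252,258,268)])
E
python3 c5.py
```

```text
[ 0.5485 -0.2664  0.1016] [[0.0, -0.963, -0.268, 0.074], [1.0, 0.0, -0.0, 0.0], [0.001, -0.268, 0.963, -0.185], [0.0, 0.0, 0.0, 1.0]]
20231 [[-0.0105 -0.02   -0.1461]
 [ 0.0138 -0.0179 -0.1445]
 [ 0.0256 -0.0002 -0.131 ]
 [ 0.0283  0.0171 -0.05  ]
 [ 0.03    0.02   -0.0411]]
215 [(235, np.float32(0.142)), (246, np.float32(0.144)), (252, np.float32(0.144)), (258, np.float32(0.144)), (268, np.float32(0.144))]
223 [(235, np.float32(0.145)), (246, np.float32(0.144)), (252, np.float32(0.143)), (258, np.float32(0.0)), (268, np.float32(0.145))]
231 [(235, np.float32(0.089)), (246, np.float32(0.145)), (252, np.float32(0.145)), (258, np.float32(0.145)), (268, np.float32(0.089))]
239 [(235, np.float32(0.085)), (246, np.float32(0.148)), (252, np.float32(0.151)), (258, np.float32(0.149)), (268, np.float32(0.084))]
247 [(235, np.float32(0.083)), (246, np.float32(0.14)), (252, np.float32(0.152)), (258, np.float32(0.14)), (268, np.float32(0.083))]
255 [(235, np.float32(0.081)), (246, np.float32(0.085)), (252, np.float32(0.086)), (258, np.float32(0.085)), (268, np.float32(0.08))]
263 [(235, np.float32(0.08)), (246, np.float32(0.084)), (252, np.float32(0.084)), (258, np.float32(0.084)), (268, np.float32(0.08))]
271 [(235, np.float32(0.08)), (246, np.float32(0.084)), (252, np.float32(0.084)), (258, np.float32(0.084)), (268, np.float32(0.079))]
279 [(235, np.float32(0.082)), (246, np.float32(0.129)), (252, np.float32(0.128)), (258, np.float32(0.128)), (268, np.float32(0.08))]
287 [(235, np.float32(0.084)), (246, np.float32(0.129)), (252, np.float32(0.13)), (258, np.float32(0.129)), (268, np.float32(0.086))]
295 [(235, np.float32(0.085)), (246, np.float32(0.131)), (252, np.float32(0.131)), (258, np.float32(0.13)), (268, np.float32(0.085))]
303 [(235, np.float32(0.075)), (246, np.float32(0.077)), (252, np.float32(0.076)), (258, np.float32(0.075)), (268, np.float32(0.077))]
```

The dark finger points end at z≈0.13, 45 mm higher than expected, so the fingertips passed over the board. I'll back off, rise, and measure the fingertips in free air, closed and then open.

>>> servo_tool(steps=[[[-5, 0, 0, 0], [-5, 0, -10, 0], [0, 0, -40, 0], [0, 0, -40, 0], [-15, 0, -40, 0], [-30, 0, 0, 0], [-40, 0, 0, 0], [0, 0, 0, 0], [0, 0, 0, 0]]])

```text
t: 9.45
eef_pos: [0.4549, -0.2804, 0.2323]
tcp_rot: [[0.989, 0.148, 0.001], [0.148, -0.989, -0.0], [0.001, 0.001, -1.0]]
force: [-0.6, 0.7, -1.0]
finger_gap: 0.0004
grasp_force: 0.0
```

```bash
cat > c6.py <<'E'
from w import *
o,c,T=wrist();E=o['eef_pos'];print(E,o['finger_gap'])
z=c['range_z'];M=z>0;P=cloud(c,M,c['tool_from_camera'])
k=(abs(P[:,1])<.07)&(abs(P[:,0])<.02)&(P[:,2]<.05);Q=P[k];print('wrist fingers',len(Q),np.percentile(Q,[0,5,50,95,99,100],axis=0))
R=np.array(o['tcp_rot'])
for n in('scene','side'):
    c=capture(n);P=(cloud(c,np.ones((384,512),bool))-E)@R
    Q=P[(abs(P[:,0])<.05)&(abs(P[:,1])<.1)&(abs(P[:,2])<.12)]
    for lo in np.arange(-.12,.08,.01):
        s=Q[(Q[:,2]>lo)&(Q[:,2]<=lo+.01)]
        if len(s)>1: print(n,round(lo,2),len(s),np.percentile(s,[5,95],axis=0)[:,:2].round(3).tolist())
E
python3 c6.py
```

```text
[ 0.4549 -0.2804  0.2323] 0.0004334190306991172
wrist fingers 3622 [[-0.0105 -0.0624 -0.1367]
 [-0.0054 -0.0568 -0.1358]
 [ 0.011   0.0225 -0.1295]
 [ 0.0197  0.0657 -0.0326]
 [ 0.02    0.0662 -0.0252]
 [ 0.02    0.067  -0.0229]]
scene -0.12 385 [[-0.017, -0.08], [0.039, 0.091]]
scene -0.11 316 [[-0.022, -0.08], [0.039, 0.086]]
scene -0.1 104 [[-0.027, -0.081], [0.038, 0.087]]
scene -0.09 9 [[-0.003, 0.014], [0.012, 0.023]]
scene -0.08 43 [[-0.002, -0.014], [0.013, 0.016]]
scene -0.07 49 [[-0.006, -0.013], [0.012, 0.013]]
scene -0.06 48 [[-0.008, -0.01], [0.012, 0.012]]
scene -0.05 42 [[-0.008, -0.008], [0.012, 0.01]]
scene -0.04 46 [[-0.009, -0.007], [0.012, 0.01]]
scene -0.03 25 [[-0.008, -0.008], [0.012, 0.009]]
side -0.12 168 [[-0.038, -0.092], [0.016, 0.079]]
side -0.11 133 [[-0.038, -0.088], [0.033, 0.078]]
side -0.1 47 [[-0.037, -0.087], [0.026, 0.081]]
side -0.05 3 [[-0.011, -0.008], [0.002, 0.01]]
side -0.04 20 [[-0.011, -0.01], [0.009, 0.005]]
side -0.03 9 [[-0.011, -0.007], [0.008, 0.001]]
```

>>> servo_tool(steps=[[[0, 0, 0, 0], [0, 0, 0, 0], [0, 0, 0, 0], [0, 0, 0, 0], [0, 0, 0, 0], [0, 0, 0, 0]]], grip=87)

```text
t: 10.35
eef_pos: [0.4545, -0.2805, 0.2316]
tcp_rot: [[0.989, 0.149, 0.0], [0.149, -0.989, 0.0], [0.0, -0.0, -1.0]]
force: [0.3, -0.3, -0.0]
finger_gap: 0.053
grasp_force: 0.0
```

```bash
python3 c6.py
```

```text
[ 0.4545 -0.2805  0.2316] 0.05295211053299239
wrist fingers 7695 [[-0.0119 -0.0622 -0.1368]
 [-0.0088 -0.0467 -0.1355]
 [ 0.0097  0.0312 -0.1157]
 [ 0.0196  0.0653 -0.0344]
 [ 0.0199  0.0661 -0.0251]
 [ 0.02    0.0668 -0.0222]]
scene -0.12 400 [[-0.026, -0.08], [0.038, 0.089]]
scene -0.11 290 [[-0.025, -0.08], [0.039, 0.087]]
scene -0.1 102 [[-0.027, -0.081], [0.037, 0.087]]
scene -0.09 27 [[-0.01, -0.042], [0.013, 0.045]]
scene -0.08 59 [[-0.005, -0.04], [0.013, 0.043]]
scene -0.07 62 [[-0.008, -0.037], [0.012, 0.041]]
scene -0.06 59 [[-0.008, -0.034], [0.012, 0.039]]
scene -0.05 64 [[-0.008, -0.034], [0.011, 0.037]]
scene -0.04 65 [[-0.009, -0.035], [0.011, 0.037]]
scene -0.03 34 [[-0.008, -0.035], [0.011, 0.037]]
side -0.12 165 [[-0.039, -0.092], [0.017, 0.08]]
side -0.11 122 [[-0.039, -0.087], [0.029, 0.08]]
side -0.1 40 [[-0.038, -0.087], [0.031, 0.041]]
side -0.09 7 [[-0.013, 0.033], [-0.009, 0.042]]
side -0.08 5 [[-0.01, 0.032], [-0.003, 0.04]]
side -0.07 7 [[-0.009, -0.044], [0.005, -0.039]]
side -0.06 18 [[-0.01, -0.042], [0.009, -0.033]]
side -0.05 20 [[-0.01, -0.041], [0.009, -0.035]]
side -0.04 23 [[-0.012, -0.039], [0.011, 0.033]]
side -0.03 14 [[-0.011, -0.036], [0.009, 0.036]]
```

All three cameras agree that the fingertips really sit 25 mm behind the reported TCP, an offset of 42 mm from the text, and the body starts at about −95 mm. I'll use these measured values. Next I'll close the gripper and descend with the tips at about 85 mm, behind the board.

>>> servo_tool(steps=[[[0, -1, 40, 0], [0, 0, 40, 0], [0, 0, 40, 0], [0, 0, 32, 0], [0, 0, 20, 0], [10, 0, 0, 0], [10, 0, 0, 0], [10, 0, 0, 0], [8, 0, 0, 0], [5, 0, 0, 0], [5, 0, 0, 0], [5, 0, 0, 0], [5, 0, 0, 0], [5, 0, 0, 0], [5, 0, 0, 0], [5, 0, 0, 0], [0, 0, 0, 0]]], grip=0)

```text
t: 12.62
eef_pos: [0.5268, -0.2685, 0.0594]
tcp_rot: [[0.989, 0.149, -0.0], [0.149, -0.989, 0.0], [-0.0, -0.0, -1.0]]
force: [-1.5, 0.8, -0.5]
finger_gap: 0.0002
grasp_force: 0.5
```

>>> servo_tool(steps=[[[5, 0, 0, 0], [4, 0, 0, 0], [4, 0, 0, 0], [4, 0, 0, 0], [4, 0, 0, 0], [3, 0, 0, 0]]])

```text
t: 13.38
eef_pos: [0.5453, -0.266, 0.0594]
tcp_rot: [[0.989, 0.147, -0.01], [0.147, -0.989, 0.0], [-0.01, -0.002, -1.0]]
force: [-31.0, 2.3, 22.3]
finger_gap: 0.0006
grasp_force: 15.0
```

>>> servo_tool(steps=[[[-6, 0, 0, 0], [0, 0, 0, 0]]])

```text
t: 13.62
eef_pos: [0.5446, -0.2662, 0.0597]
tcp_rot: [[0.989, 0.148, 0.001], [0.148, -0.989, -0.0], [0.001, 0.0, -1.0]]
force: [0.6, 0.0, 0.5]
finger_gap: 0.0003
grasp_force: 0.0
```

```bash
cat > c7.py <<'E'
from w import *
o,c,T=wrist('w3');print(o['eef_pos'],o['force'])
points(c,T,(('neck',.152),('home',.017)))
for n in('wrist','scene'):
    if n=='scene': c=capture(n);T=None;cv2.imwrite('pics/s4.png',cv2.resize(c['image'][190:330,150:330,::-1],None,fx=4,fy=4))
    P=cloud(c,np.ones((384,512),bool),T)
    Q=P[(P[:,2]>.146)&(P[:,2]<.158)&(P[:,0]>.58)&(P[:,0]<.7)&(P[:,1]>-.32)&(P[:,1]<-.19)]
    r=cv2.minAreaRect(Q[:,:2].astype(np.float32));print(n,len(Q),np.array(r[0]),np.array(r[1]),Q.mean(0))
E
python3 c7.py
```

```text
[ 0.5446 -0.2662  0.0597] [0.6298 0.0271 0.4643]
neck 0.82 [248, 73] [ 0.6296 -0.2529]
home 0.64 [253, 230] [ 0.5216 -0.2713]
wrist 18786 [ 0.6146 -0.2579] [0.0769 0.0482] [ 0.6297 -0.2527  0.1518]
scene 257 [ 0.6176 -0.2541] [0.0735 0.0482] [ 0.6316 -0.2539  0.1524]
```

View pics/s4.png

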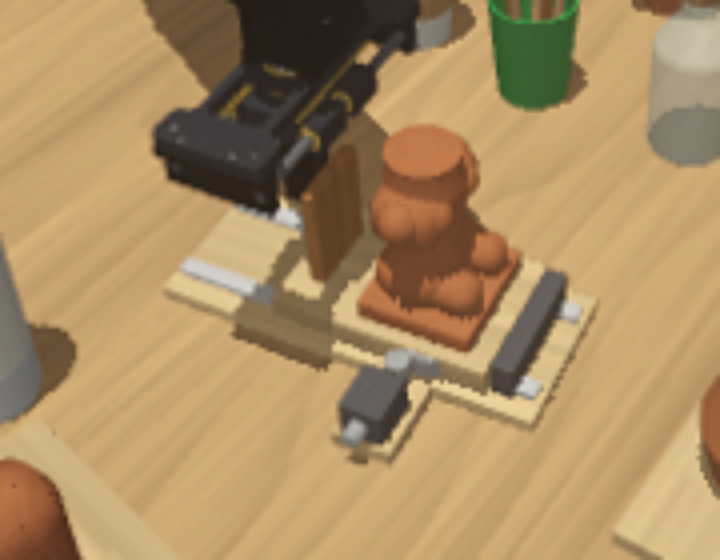

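The carriage sits against the dark stop and the ridge is behind the roller (ridge at about (425,365), roller at (400,358)), so it is home. The neck is near (0.630,−0.2525). Next I'll go up and over to look at the head.

>>> servo_tool(steps=[[[-15, 0, 0, 0], [-15, 0, -20, 0], [0, 0, -55, 0], [0, 0, -55, 0], [0, 0, -55, 0], [0, 0, -55, 0], [9, -52, 0, 0], [9, -52, 0, 0], [9, -52, 0, 0], [9, -52, 0, 0], [9, -52, 0, 0], [9, -52, 0, 0], [9, -52, 0, 0], [9, -50, 0, 0], [0, 0, 0, 0], [0, 0, 0, 0], [0, 0, 0, 0]]], grip=87)

```text
t: 15.95
eef_pos: [0.5245, 0.1478, 0.2995]
tcp_rot: [[0.989, 0.146, -0.0], [0.146, -0.989, -0.001], [-0.0, 0.001, -1.0]]
force: [-0.8, -0.0, 0.1]
finger_gap: 0.0869
grasp_force: 0.0
```

```bash
cat > c8.py <<'E'
from w import *
o,c,T=wrist('w4');print(o['eef_pos'],o['force'],o['joint_positions'],T[:3,3])
points(c,T,(('nose',.05),('head',.0)))
P=cloud(c,np.ones((384,512),bool),T);I=c['image'][c['range_z']>0]
red=(I[:,0].astype(int)>1.5*I[:,2])
b=(abs(P[:,0]-.585)<.08)&(abs(P[:,1]-.16)<.08)
for lo,hi in((.09,.105),(.075,.09),(.055,.075),(.035,.055)):
    Q=P[b&(P[:,2]>lo)&(P[:,2]<hi)][:,:2]
    if len(Q)>8:
        r=cv2.minAreaRect(Q.astype(np.float32));print(lo,len(Q),np.array(r[0]),np.array(r[1]),r[2],Q.mean(0),Q.min(0),Q.max(0))
print('top',P[b,2].max())
Q=P[b&(P[:,2]>.04)&(P[:,2]<.11)]
r=cv2.minAreaRect(Q[:,:2].astype(np.float32));print('all',np.array(r[0]),np.array(r[1]),r[2])
np.save('head.npy',Q)
E
python3 c8.py
```

```text
[0.5245 0.1478 0.2995] [-0.7568 -0.0427  0.0565] [   9.0041    7.0815  -32.3973   87.9735    3.8331   86.0668 -105.0546] [0.5973 0.1583 0.4844]
nose 0.9 [246, 90] [0.6316 0.1709]
nose 0.66 [232, 45] [0.6892 0.1994]
nose 0.65 [154, 213] [0.4197 0.2939]
head 0.93 [180, 219] [0.3941 0.2615]
head 0.79 [250, 117] [0.5945 0.1601]
head 0.66 [254, 39] [0.7141 0.171 ]
0.09 791 [0.5846 0.1571] [0.0428 0.0436] 23.807844161987305 [0.585  0.1571] [0.5624 0.1344] [0.6062 0.1789]
0.075 764 [0.5883 0.1579] [0.0636 0.0521] 12.249289512634277 [0.594  0.1593] [0.5551 0.129 ] [0.6221 0.187 ]
0.055 331 [0.5925 0.159 ] [0.0778 0.056 ] 13.447470664978027 [0.6013 0.1609] [0.5518 0.1266] [0.6304 0.1898]
0.035 11 [0.6311 0.1683] [0.0052 0.0119] 14.625802040100098 [0.6314 0.1675] [0.6271 0.1619] [0.6341 0.1734]
top 0.44558219994532944
all [0.5942 0.1594] [0.0812 0.056 ] 13.447470664978027
```

View pics/w4.png

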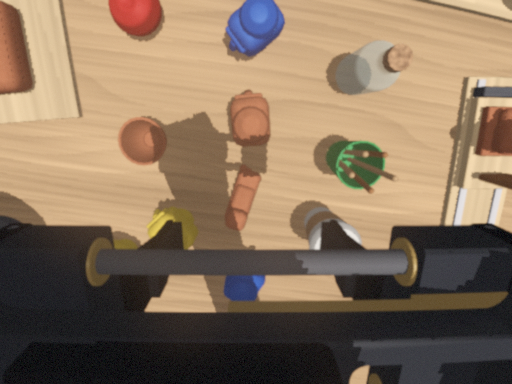

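The terracotta head shows at (250,118) with its nose towards (246,92), which puts its yaw at about 13.5° and its axis at (0.588, 0.159). The surroundings are clear of the jaws. I'll align, descend and grip.

>>> servo_tool(steps=[[[0, 0, 0, -5.1], [32, 2, 0, 0], [32, 2, 30, 0], [0, 0, 50, 0], [0, 0, 50, 0], [0, 0, 50, 0], [0, 0, 30, 0], [0, 0, 0, 0], [0, 0, 0, 0]]])

```text
t: 17.23
eef_pos: [0.5885, 0.161, 0.0912]
tcp_rot: [[0.972, 0.236, 0.002], [0.236, -0.972, 0.001], [0.002, -0.0, -1.0]]
force: [-0.4, -0.3, 0.6]
finger_gap: 0.0867
grasp_force: 0.0
```

```bash
cat > c9.py <<'E'
from w import *
o,c,T=wrist('w5');E=o['eef_pos'];R=np.array(o['tcp_rot']);print(E,T[:3,3])
P=cloud(c,np.ones((384,512),bool),T)
b=(abs(P[:,0]-.588)<.06)&(abs(P[:,1]-.159)<.045)
for lo,hi in((.085,.105),(.05,.085)):
    Q=(P[b&(P[:,2]>lo)&(P[:,2]<hi)]-E)@R
    if len(Q)>8: r=cv2.minAreaRect(Q[:,:2].astype(np.float32));print(lo,len(Q),np.array(r[0]),np.array(r[1]),r[2],Q.min(0),Q.max(0))
E
python3 c9.py
```

```text
[0.5885 0.161  0.0912] [0.6597 0.1777 0.2762]
0.085 3066 [-0.0007  0.0029] [0.0417 0.0477] 0.5196567177772522 [-0.0217 -0.021  -0.0081] [0.0202 0.0266 0.0062]
0.05 2904 [0.0083 0.0027] [0.0728 0.0562] 0.251566618680954 [-0.0282 -0.0255  0.0062] [0.0447 0.0307 0.0412]
```

>>> servo_tool(steps=[[[0, 3, 10, 0], [0, 0, 25, 0], [0, 0, 25, 0], [0, 0, 15, 0], [0, 0, 0, 0], [0, 0, 0, 0]]])

```text
t: 18.02
eef_pos: [0.589, 0.1582, 0.0156]
tcp_rot: [[0.972, 0.236, 0.001], [0.236, -0.972, 0.0], [0.001, -0.0, -1.0]]
force: [0.5, 0.2, -0.5]
finger_gap: 0.0872
grasp_force: 0.0
```

>>> servo_tool(steps=[[[0, 0, 0, 0], [0, 0, 0, 0], [0, 0, 0, 0], [0, 0, 0, 0], [0, 0, 0, 0], [0, 0, 0, 0]]], grip=30, newtons=25)

```text
t: 18.77
eef_pos: [0.5883, 0.1581, 0.0147]
tcp_rot: [[0.972, 0.236, 0.0], [0.236, -0.972, 0.0], [0.0, -0.0, -1.0]]
force: [-0.2, 0.1, 1.3]
finger_gap: 0.056
grasp_force: 25.0
```

The grip is firm at a 56 mm gap and 25 N. I'll lift, and measure the free-standing neck and carriage yaw again.

>>> servo_tool(steps=[[[0, 0, -10, 0], [0, 0, -20, 0], [0, 0, -30, 0], [0, 0, -40, 0], [0, 0, -40, 0], [0, 0, -40, 0], [0, 0, -30, 0], [0, 0, 0, 0], [0, 0, 0, 0]]])

```text
t: 19.9
eef_pos: [0.5876, 0.1576, 0.2235]
tcp_rot: [[0.972, 0.236, -0.001], [0.236, -0.972, -0.001], [-0.001, 0.0, -1.0]]
force: [-0.6, 0.3, -4.8]
finger_gap: 0.0559
grasp_force: 25.0
```

```bash
cat > c10.py <<'E'
from w import *
N=[]
for n in('scene','side'):
    c=capture(n);P=cloud(c,np.ones((384,512),bool))
    Q=P[(P[:,2]>.147)&(P[:,2]<.158)&(P[:,0]>.59)&(P[:,0]<.68)&(P[:,1]>-.32)&(P[:,1]<-.21)]
    r=cv2.minEnclosingCircle(Q[:,:2].astype(np.float32));print(n,'neck',len(Q),r,Q.mean(0))
    q=place_of(n,'neck')[0];N.append(pt(c,q['centre'][1],q['centre'][0]))
    Q=P[(P[:,2]>.06)&(P[:,2]<.116)&(P[:,0]>.53)&(P[:,0]<.585)&(P[:,1]>-.33)&(P[:,1]<-.21)][:,:2]
    Q=Q[(Q-[.630,-.2525])@[.989,.148]<-.052]
    if len(Q)>8: r=cv2.minAreaRect(Q.astype(np.float32));print(n,'board',len(Q),np.array(r[0]),np.array(r[1]),r[2])
print(tri(*N))
E
python3 c10.py
```

```text
scene neck 245 ((0.6297727823257446, -0.25260522961616516), 0.024939512833952904) [ 0.6317 -0.2536  0.1526]
scene board 284 [ 0.5642 -0.2643] [0.0126 0.0577] 9.084869384765625
side neck 123 ((0.6305165886878967, -0.2525881230831146), 0.027177592739462852) [ 0.6272 -0.2514  0.1541]
side board 129 [ 0.5612 -0.2604] [0.0154 0.057 ] 9.948907852172852
(array([ 0.626 , -0.2549,  0.1518]), np.float64(0.009518491382713792))
```

>>> servo_tool(steps=[[[0, 0, 0, 2.5], [0, 0, 0, 2.0], [-1, 12, 0, 0], [-1, 22, 0, 0], [-2, 32, 0, 0], [-2, 35, 0, 0], [-2, 35, 0, 0], [-2, 35, 0, 0], [-2, 35, 0, 0], [-2, 35, 0, 0], [-2, 35, 0, 0], [-2, 35, 0, 0], [-2, 35, 0, 0], [-2, 32, 0, 0], [-1, 22, 0, 0], [0, 12, 0, 0], [0, 0, 0, 0], [0, 0, 0, 0], [0, 0, 0, 0]]])

```text
t: 22.48
eef_pos: [0.6313, -0.251, 0.2248]
tcp_rot: [[0.987, 0.161, 0.0], [0.161, -0.987, 0.0], [0.0, -0.0, -1.0]]
force: [0.1, 0.2, -2.9]
finger_gap: 0.056
grasp_force: 25.0
```

```bash
cat > c11.py <<'E'
from w import *
o,c,T=wrist('w6');E=np.array(o['eef_pos']);R=np.array(o['tcp_rot']);print(E,np.degrees(np.arctan2(R[1,0],R[0,0])),o['finger_gap'],o['force'])
# held head in tool frame from wrist
P=cloud(c,np.ones((384,512),bool),c['tool_from_camera'])
for lo,hi in((-.085,-.068),(-.066,-.01)):
    Q=P[(P[:,2]>lo)&(P[:,2]<hi)&(abs(P[:,0])<.06)&(abs(P[:,1])<.028)]
    if len(Q)>8: r=cv2.minAreaRect(Q[:,:2].astype(np.float32));print('wrist',lo,len(Q),np.array(r[0]),np.array(r[1]),r[2],Q.min(0),Q.max(0))
for n in('scene','side'):
    c=capture(n);P=(cloud(c,np.ones((384,512),bool))-E)@R;I=c['image'][c['range_z']>0].astype(int)
    k=(I[:,0]>1.4*I[:,2])&(I[:,0]-I[:,2]>35)
    h=E[2]-.0147 # expected underside
    Q=P[k&(abs(P[:,0])<.07)&(abs(P[:,1])<.05)&(P[:,2]<.03)&(P[:,2]>-.1)]
    print(n,'head',len(Q),np.percentile(Q,[1,50,99],axis=0).round(4).tolist())
    q=Q[(Q[:,2]>-.005)];print('  neck ring',len(q),np.percentile(q,[2,98],axis=0).round(4).tolist())
    Q=P[k&(abs(P[:,0])<.04)&(abs(P[:,1])<.04)&(abs(E[2]-P[:,2]-.152)<.006)]
    if len(Q)>8: r=cv2.minEnclosingCircle(Q[:,:2].astype(np.float32));print('  stump',len(Q),r,Q.mean(0))
    for t in('nose','neck','head'):
        for r in place_of(n,t)[:3]:
            if r['confidence']>.3:
                v,u=r['centre'];oo,d=pt(c,u,v)
                zz={'nose':E[2]-.0147+.05,'neck':.152,'head':E[2]-.0147}[t]
                print('  ',t,round(r['confidence'],2),((oo+d*(zz-oo[2])/d[2])-E)@R)
    v,u=(160,170) if n=='scene' else (90,220)
    cv2.imwrite(f'pics/{n}6.png',cv2.resize(c['image'][v:v+120,u:u+120,::-1],None,fx=4,fy=4,interpolation=3))
a=[cv2.imread(f'pics/{n}6.png') for n in('scene','side')];cv2.imwrite('pics/z.png',cv2.resize(np.hstack(a),(800,400)))
E
python3 c11.py
```

```text
[ 0.6313 -0.251   0.2248] 9.24910895136842 0.05596771895804632 [ 0.118   0.1723 -2.8562]
wrist -0.085 3311 [ 0.0068 -0.0002] [0.0561 0.0309] 88.36717224121094 [-0.0095 -0.028  -0.0842] [ 0.0223  0.028  -0.068 ]
wrist -0.066 5587 [0.0132 0.    ] [0.056  0.0678] 89.81103515625 [-0.0208 -0.0279 -0.066 ] [ 0.0471  0.028  -0.01  ]
scene head 748 [[-0.0273, -0.0364, -0.0731], [0.0239, 0.0193, -0.0398], [0.0455, 0.0295, 0.0125]]
  neck ring 114 [[-0.0159, 0.0015, -0.0045], [0.0241, 0.0241, 0.0135]]
  stump 251 ((-0.002003605244681239, 0.0008633473189547658), 0.024850009009242058) [0.0002 0.003  0.0726]
   nose 0.9 [ 0.1906 -0.1215 -0.0352]
   nose 0.65 [ 0.024  -0.1944 -0.0352]
   nose 0.64 [ 0.0254  0.1413 -0.0353]
   neck 0.55 [0.0045 0.0041 0.0728]
   head 0.89 [ 0.0054 -0.0026  0.0147]
   head 0.69 [ 0.197  -0.127   0.0148]
   head 0.68 [-0.0186 -0.2123  0.0148]
side head 328 [[-0.0366, -0.028, -0.0774], [-0.0221, -0.0174, -0.0379], [0.0281, 0.0336, 0.0094]]
  neck ring 61 [[-0.0243, -0.0213, -0.0047], [0.0183, 0.006, 0.0106]]
  stump 122 ((-0.0031362189911305904, 0.004260064568370581), 0.027162181213498116) [-0.0046 -0.0005  0.0709]
   nose 0.97 [-0.0026 -0.5618 -0.0351]
   nose 0.87 [-0.204  -0.674  -0.0351]
   nose 0.81 [ 0.0464  0.0129 -0.0353]
   neck 0.63 [-0.0042  0.012   0.0728]
   head 0.97 [-0.2993 -0.5573  0.0148]
   head 0.91 [-0.268  -0.7416  0.0149]
   head 0.82 [-0.0036 -0.0005  0.0147]
```

View pics/z.png

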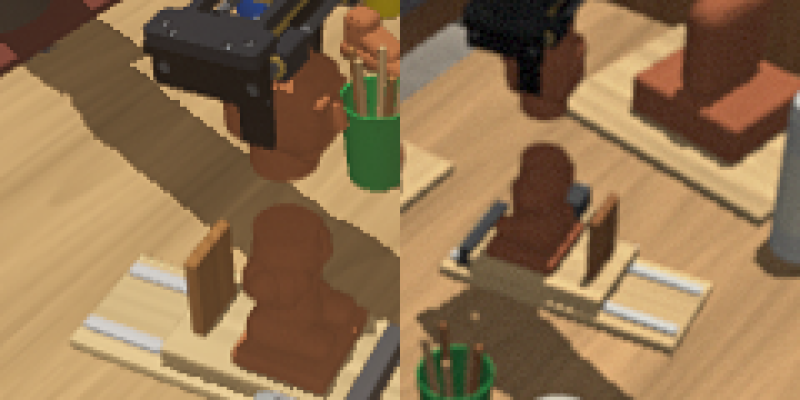

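The pictures show the head upright above the stump, face and chest both towards the stop. By measurement the stump lies about −2.5 mm in x and +1 mm in y in the tool frame, and 58 mm below the underside. I'll lower by 48 mm.

>>> servo_tool(steps=[[[-1.5, 0.5, 0, 0], [-1, 0.5, 5, 0], [0, 0, 8, 0], [0, 0, 10, 0], [0, 0, 10, 0], [0, 0, 6, 0], [0, 0, 3, 0], [0, 0, 2, 0], [0, 0, 1, 0], [0, 0, 0, 0], [0, 0, 0, 0], [0, 0, 0, 0], [0, 0, 0, 0]]])

```text
t: 24.55
eef_pos: [0.6287, -0.2539, 0.1796]
tcp_rot: [[0.987, 0.159, 0.0], [0.159, -0.987, -0.0], [0.0, 0.0, -1.0]]
force: [0.2, 1.0, -4.0]
finger_gap: 0.0562
grasp_force: 25.0
```

```bash
cat > c12.py <<'E'
from w import *
o=get_obs();E=np.array(o['eef_pos']);R=np.array(o['tcp_rot']);print(E,np.degrees(np.arctan2(R[1,0],R[0,0])),o['force'])
ims=[]
for n in('scene','side'):
    c=capture(n);P=(cloud(c,np.ones((384,512),bool))-E)@R;I=c['image'][c['range_z']>0].astype(int)
    k=(I[:,0]>1.4*I[:,2])&(I[:,0]-I[:,2]>20)&(abs(P[:,0])<.04)&(abs(P[:,1])<.04)
    for nm,lo,hi in(('head neck',-.003,.013),('stump side',.027,.036)):
        q=P[k&(P[:,2]>lo)&(P[:,2]<hi)];
        # circle fit of known radius 24 mm
        from scipy.optimize import least_squares
        s=least_squares(lambda p:np.hypot(*(q[:,:2]-p).T)-.024,[0,0],loss='soft_l1',f_scale=.002)
        print(n,nm,len(q),s.x,np.percentile(q,[2,98],axis=0).round(4).tolist())
    q=P[k&(P[:,2]>-.005)&(P[:,2]<.04)];print('  z hist',np.histogram(q[:,2],np.arange(-.004,.041,.004)))
    v,u=(180,190) if n=='scene' else (100,220)
    ims.append(cv2.resize(c['image'][v:v+80,u:u+80,::-1],(400,400),interpolation=3))
cv2.imwrite('pics/fin.png',np.hstack(ims))
E
python3 c12.py
```

```text
[ 0.6287 -0.2539  0.1796] 9.14242427349325 [ 0.2249  0.9996 -3.9724]
scene head neck 89 [ 0.0007 -0.0015] [[-0.0141, 0.0029, -0.0026], [0.0246, 0.0237, 0.0126]]
scene stump side 87 [ 0.0006 -0.0035] [[-0.0144, -0.0114, 0.0271], [0.0251, 0.0219, 0.0354]]
  z hist (array([18, 23, 23, 23,  7,  0,  0, 85, 31, 27, 26]), array([-0.004,  0.   ,  0.004,  0.008,  0.012,  0.016,  0.02 ,  0.024,
        0.028,  0.032,  0.036,  0.04 ]))
side head neck 46 [-0.0001  0.0031] [[-0.0242, -0.0223, -0.0023], [0.0166, 0.0074, 0.0116]]
side stump side 38 [0.0011 0.0012] [[-0.0232, -0.0257, 0.0271], [0.0143, 0.0059, 0.0352]]
  z hist (array([15, 14, 11,  9,  1,  1, 19, 40, 15, 15, 17]), array([-0.004,  0.   ,  0.004,  0.008,  0.012,  0.016,  0.02 ,  0.024,
        0.028,  0.032,  0.036,  0.04 ]))
```

View pics/fin.png

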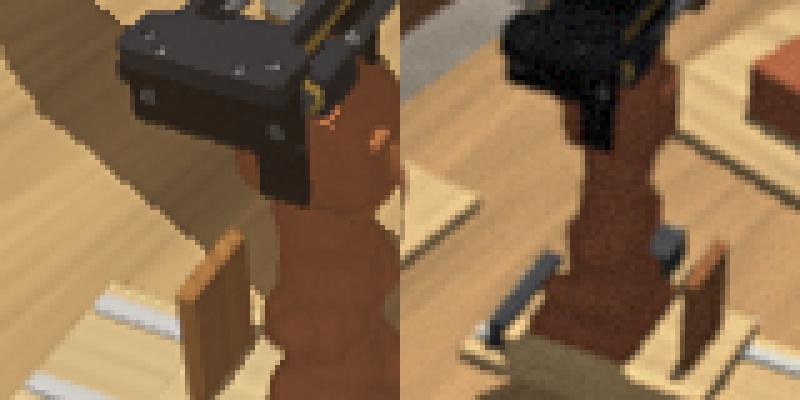

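The head hangs over the stump with a clear gap of about 12.5 mm and an offset of about −2 mm in y. One small correction follows.

>>> servo_tool(steps=[[[0.5, -1, 1, 0], [0, -0.5, 1, 0], [0, 0, 0.5, 0], [0, 0, 0, 0], [0, 0, 0, 0], [0, 0, 0, 0], [0, 0, 0, 0], [0, 0, 0, 0], [0, 0, 0, 0], [0, 0, 0, 0]]])

```text
t: 25.9
eef_pos: [0.629, -0.2523, 0.177]
tcp_rot: [[0.987, 0.159, 0.0], [0.159, -0.987, 0.0], [0.0, -0.0, -1.0]]
force: [1.0, -0.0, -4.0]
finger_gap: 0.0556
grasp_force: 25.0
```

```bash
python3 c12.py
```

```text
[ 0.629  -0.2523  0.177 ] 9.140227598366854 [ 1.0355 -0.0181 -4.0327]
scene head neck 89 [ 0.0007 -0.0013] [[-0.0169, 0.0021, -0.0021], [0.0245, 0.0232, 0.0125]]
scene stump side 58 [ 0.0006 -0.0012] [[-0.0141, -0.0052, 0.0273], [0.0247, 0.0231, 0.0358]]
  z hist (array([18, 23, 23, 28,  7,  0, 37, 57, 28, 23, 31]), array([-0.004,  0.   ,  0.004,  0.008,  0.012,  0.016,  0.02 ,  0.024,
        0.028,  0.032,  0.036,  0.04 ]))
side head neck 51 [0.0003 0.0032] [[-0.0241, -0.0239, -0.0029], [0.0139, 0.0042, 0.012]]
side stump side 34 [0.0005 0.0024] [[-0.0236, -0.0253, 0.0276], [0.0141, 0.0051, 0.0359]]
  z hist (array([12, 13, 15, 10,  2,  8, 33, 13, 16, 16, 26]), array([-0.004,  0.   ,  0.004,  0.008,  0.012,  0.016,  0.02 ,  0.024,
        0.028,  0.032,  0.036,  0.04 ]))
```

The head is centred within about 1 mm, with a 10 mm gap and the yaw matching the carriage. I'm handing in.

```bash
python3 -c "
from cell import *
print(finish_job())"
```

```text
the job is handed in; nothing more can be done
None
```

The job is handed in: the carriage is pushed home against its stop, and the head is held still about 10 mm above the neck stump, centred to about 1 mm with the face matching the chest. On the first push the closed fingertips passed over the push board and moved the torso about 27 mm by its neck; I then re-approached and pushed from the board.

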